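# Stand a ballasted float heavy end down in its socket

## Robot

A 6-joint arm with a two-finger parallel gripper is mounted at the origin on the work surface. World frame = base frame: x ahead of the robot, y to its left, z up, the work surface at z = 0. Lengths are in m, angles in degrees, forces in N, time in s.
With the tool pointing down it reaches from about 0.4 to 0.825 m from the base axis. Payload 7 kg.
Tool frame: the origin (TCP) lies midway between the tips of the shut fingers; the grasp point (between the pads) lies 19 mm behind it; z points along the fingers, y is the direction in which the jaws open and shut (so a half turn about z gives the same grasp; the last joint's range is limited). The gripper opens to 88 mm and grips with 3 to 60 N. Pads are 19 mm wide; open, the fingers measure 130 mm over their backs; the gripper's body (78 mm by 193 mm) begins 47 mm behind the grasp point.
Start: joints at [82.225, 20.546, 0.682, 0, -70.136, -16.507], TCP at [0.278, 0.615, 0.202] pointing down, gripper open.
Joint ranges: [-176.03, 176.03], [-82.01, 121.73], [-58.28, 71.71], [-173.87, 95.51], [-174.79, -0.11], [-173.66, 173.66]. Speed limits (degrees/s): [136.94, 136.94, 172.46, 180, 180, 180].

## Interface

Orientations are given as [roll, pitch, yaw] about the fixed x, y, z axes, in that order (R = Rz(yaw) Ry(pitch) Rx(roll)).
In Python, from plant import get_state, capture, get_calibration, close_job, boxes_of, cut_out gives the robot as it stands.
- The arm moves only by the tool apply_moves, never from a script. Its argument "commands" is a list of rows, each an object with "grip": the closure, from 0 (fully open) to 1 (shut); "slide": the shift along the tool's x, y, z in m, a list of three; "roll": the turn about the tool's z in degrees. In form: [{"grip": grip, "slide": [x, y, z], "roll": roll}, ...]. A call has 1 to 5 rows; each row is the pose to reach, as a shift and turn from the pose commanded when the call began, along the tool's axes at that moment; what a row does not reach only later rows make up. A row lasts 1/8 s, in which the tool goes at most 62.5 mm and 10.7 degrees, less where a joint would pass 70% of its speed; a pose out of reach is approached as far as the arm can. A call with a gripper value outside its range is refused whole. The fingers move at their own pace and stop on an object; "grip_force" is the grip in N (left out, the last holds). Time passes only in rows, so rows that repeat a pose let the fingers close. It gives the time, the measured TCP pose, the force and the opening at its end, in the units of the state.
- get_state(): the state, without advancing time (a new reading comes with each control period).
- capture(name): name is "scene" or "top" or "wrist"; returns (picture, depth): 384x512x3 uint8, red, green, blue; 384x512 float32, m along the optical axis (not along the pixel's ray), 0 where there is no reading.
- get_calibration(name): a dict with "mtx" (3x3 intrinsics, pixels), "R" (3x3) and "t" (3): a world point X has camera coordinates R X + t. Camera axes: x right, y down, z forward; pixel columns grow to the right and rows downward; lengths in m; the calibration is good to about 2 mm. A picture is of the moment at which its call begins: read the wrist's pose just before it. get_calibration takes no time and is no camera call; for the wrist camera it gives the pose at the moment of the call.
- close_job(): hands the job in, once; it reports no verdict.
Trained networks look in the newest picture that a camera, given by its name, has taken for a name from the list of things; names that differ only in an ending like _2 or _b are one class to them, and where a whole thing is asked for, a point or a joint stands for the part that bears it (a point fixed in the world has none). Each returns a list of dicts, best first, with "score" (0 to 1); they miss things now and then, are a little off and sometimes report something else, mostly with a low value. They report only what shows in the picture. A call takes as long as a camera call. They do not tell look-alikes from the thing itself.
- boxes_of(name, camera): "position" ([x, y, z] in m, in the coordinates of the camera as it stood for that picture, good to about 4 mm: the middle of the surface that is visible of it).
- cut_out(name, camera): "mask" (384x512 bool, what is visible of it).
The state is a dict: "time_s": time; "joints": joint angles; "qd": joint speeds; "joint_torque": joint torques, N m; "tcp_pos": TCP position; "eef_rot": TCP orientation; "contact_force": force on the tool from outside, world axes, zero at the start; "moment": the same for the moment, N m; "gripper_width": finger opening in m.
Only numpy, scipy, OpenCV 4.12 (cv2) and the standard library are available. Lean on these libraries where they do the work, as an engineer would, in place of code of your own. Each camera call takes 0.05 s, during which the arm holds its last target.

## Task

Find the heavy end of the ballasted float: lift it out of its cradle by the two steel side knobs it swivels on, and hold it up until it hangs still with its heavy end straight down. Then stand it heavy end down in the wider socket of the wooden rack, lowered right to the bottom before you let go. Leave the spare float where it stands.

Things in the scene. Friction and masses are not known exactly. Their poses are not given: they have to be found in the camera images.
- float: Ballasted float: aluminium tube, 74 long, 22 diameter (mm), ~140 g, a black cap on each end; ends look alike, one is heavy. At mid-length an axle has two steel knobs, one each side: discs 18 in diameter, outer faces 44 apart. Held by the knobs the tube swivels freely, settling in 1 to 2 s. Origin: tube's centre, on the axle; x along the tube, y along the axle. Starts level, 41 above the bench.
- cradle: Fixed grey cradle the float starts on, under its middle, pointing any way. Origin under its centre on the bench, x along the float, y along its axle. Trough 56 mm long, 24 mm wide, 34 mm high; foot plate 100 x 60 mm, 6 mm thick. Knobs and caps overhang the trough. With its axle 85 mm or more above the bench, the float hangs clear of it.
- wide_socket (a point): Centre of the floor of the wider socket (bore 30 mm, 16 mm deep, wall 5 mm) on a fixed wooden rack, base 150 x 60 x 10 mm, lying any way round. The point is 10 mm above the bench; z up, x along the rack, away from the narrow socket (bore 16 mm, too small), 80 mm off. Both are open at the top, rims 26 mm above the bench. The float standing in it has its axle 37 mm above this point.
- spare: The spare float, a bystander: the same tube and caps without side knobs, 74 mm tall, 22 mm in diameter, standing loose on the bench farther from the robot. Origin at the centre of its underside, z along the tube.
Not all that is in view belongs to the job. Leave any orange or yellow look-alike of the float alone. Several things look just like the part that bears wide_socket: the one meant starts farthest to the robot's right.

How it is judged (in metres and radians):
On the way, in this order (a step that is already met when the one before it is completed fails the run):
1. the float is held up by its knobs, clear of the cradle, and hangs still with its heavy end within 15 degrees of straight down (height (world z) of float above 0.085 m and angle between float's own x axis and vertical above 2.88 rad and angular speed of float below 0.6 rad/s and contact force between the fingers and float above 1 N), for 0.2 s.
2. still held, the float is set down on the floor of the wide socket (within 5 mm of the floor) (horizontal distance between float and wide_socket below 0.012 m and z of float in the frame of wide_socket below 0.042 m and angle between float's own x axis and vertical above 2.79 rad and contact force between the fingers and float above 1 N), for 0.1 s.
At the end, for the whole second after the job is handed in: The float stands at rest in the wide socket, released, heavy end down: its centre within 12 mm sideways of the socket's centre, its lower end within 5 mm of the socket floor, and its tube within 12 degrees of vertical. The spare float is within 30 mm of where it was (horizontal distance between float and wide_socket below 0.012 m and z of float in the frame of wide_socket between 0.03 and 0.042 m and angle between float's own x axis and vertical above 2.93 rad and linear speed of float below 0.03 m/s and angular speed of float below 0.3 rad/s and distance of spare from where it was at the start of the episode below 0.03 m); the robot touches nothing.
It fails at once if the spare float is knocked over or shifted by more than 30 mm (distance of spare from where it was at the start of the episode above 0.03 m or angle between spare's own z axis and vertical above 0.5 rad).
It also fails if it takes over 51 s, if anything falls off the work surface, if the arm or the gripper's body presses on something with over 40 N, if the wrist force passes 120 N, or if a joint passes its speed limit or range.

## Working session

There is one attempt and no reset: what is moved stays moved. The work goes in short steps, Python scripts to look and compute and a tool call to move; the robot and the scene stay as the last step left them, time stands still between calls to the robot, and variables do not carry over. Pictures are saved under pics/ and viewed, and the job is handed in when it is done.

Besides the shell and the picture viewer there is one more tool, called after ">>>" as a command line: name --argument value ..., lists and objects as JSON in quotes. apply_moves: Moves the arm, as the interface text tells. Its arguments: {"type":"object","properties":{"commands":{"type":"array"},"grip_force":{"type":"number"}},"required":["commands"]}

```bash
mkdir -p pics; ls; cat > h.py <<'E'
import numpy as np, cv2
from plant import *
def snap(c,fn,crop=None,scale=1):
    p,d=capture(c); cal=get_calibration(c)
    im=p if crop is None else p[crop[1]:crop[3],crop[0]:crop[2]]
    im=cv2.resize(im,None,fx=scale,fy=scale,interpolation=cv2.INTER_CUBIC)
    cv2.imwrite('pics/'+fn,im[:,:,::-1]); return p,d,cal
def toworld(cal,X): return (np.asarray(X)-cal['t'])@cal['R']
def pix(cal,X):
    c=cal['mtx']@(cal['R']@np.asarray(X)+cal['t']); return c[:2]/c[2]
def cloud(cal,d):
    v,u=np.mgrid[:384,:512]; K=cal['mtx']
    P=np.stack([(u-K[0,2])/K[0,0]*d,(v-K[1,2])/K[1,1]*d,d],-1)
    return (P-cal['t'])@cal['R']
E
python3 - <<'E'
from h import *
s=get_state();print(s)
for c in ('scene','top'):
    p,d,cal=snap(c,c+'0.png',scale=1.5)
    np.savez(c+'0.npz',p=p,d=d,**cal)
    for n in ('float','cradle','wide_socket','spare'):
        for b in boxes_of(n,c):
            print(c,n,round(b['score'],2),toworld(cal,b['position']).round(3),pix(cal,toworld(cal,b['position'])).round())
E
```

```text
pics
{'time_s': 0.0, 'joints': array([ 8.22243838e+01,  2.05907722e+01,  6.33126745e-01, -2.01083242e-02,
       -7.01373403e+01, -1.65067136e+01]), 'qd': array([ 0.01237933,  0.04242547, -0.02175006,  0.00885048,  0.01525685,
       -0.05158282]), 'joint_torque': array([-1.28293336e-04, -5.82719064e+01,  2.93063235e+01,  6.99720696e+00,
        7.16366252e-03, -1.52031243e-04]), 'tcp_pos': array([0.27739182, 0.61476791, 0.20072535]), 'eef_rot': array([ 1.79903558e+02, -8.86663938e-03, -2.42891701e+01]), 'contact_force': array([ 0.03153981, -0.70026516, -0.21722632]), 'moment': array([-0.01107415,  0.00407435,  0.02799102]), 'gripper_width': 0.0876224759169369}
scene float 0.97 [ 0.333 -0.281  0.019] [ 82. 251.]
scene float 0.79 [ 0.449 -0.146  0.019] [161. 243.]
scene float 0.74 [ 0.474 -0.276  0.051] [120. 274.]
scene cradle 0.98 [ 0.483 -0.276  0.006] [126. 289.]
scene wide_socket 0.66 [0.478 0.242 0.013] [276. 168.]
scene wide_socket 0.59 [0.427 0.43  0.01 ] [303. 130.]
scene spare 0.66 [ 0.7   -0.012  0.052] [281. 256.]
top float 0.71 [ 0.443 -0.139  0.022] [339. 226.]
top float 0.67 [ 0.469 -0.264  0.052] [392. 216.]
top float 0.66 [ 0.331 -0.27   0.018] [392. 273.]
top cradle 0.64 [ 0.462 -0.258  0.006] [385. 220.]
top wide_socket 0.9 [0.466 0.249 0.011] [187. 213.]
top wide_socket 0.61 [0.427 0.431 0.015] [114. 227.]
top wide_socket 0.38 [ 0.463 -0.257  0.007] [384. 220.]
top wide_socket 0.2 [ 0.467 -0.264  0.052] [392. 216.]
top spare 0.42 [ 0.684 -0.004  0.069] [288. 127.]
```

View pics/scene0.png

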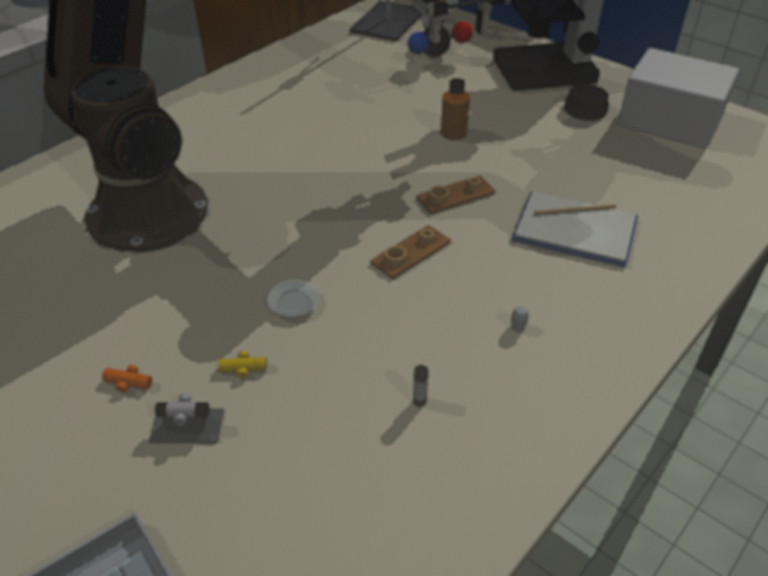

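View pics/top0.png

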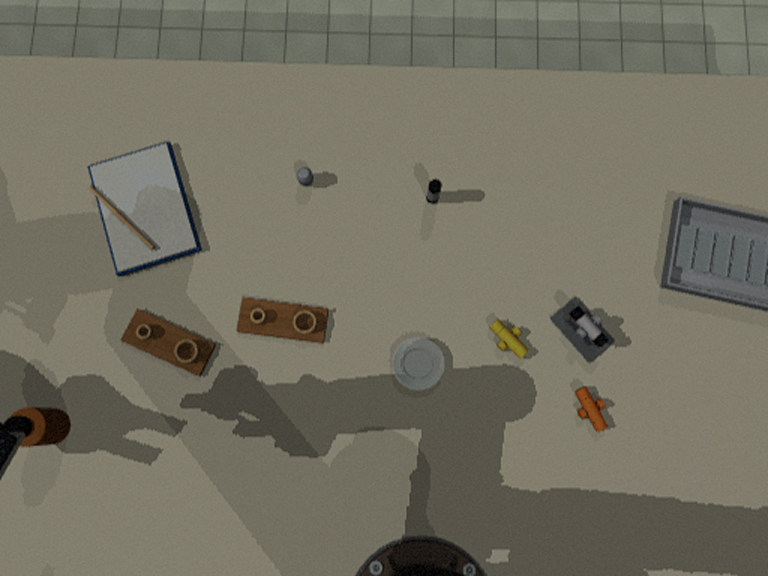

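In the top picture, the candidates for the float are grey in the cradle (588,325), yellow (510,338) and orange (590,408). I choose the grey one. The candidate racks are at (283,320) and (168,342). I choose (283,320), which is farthest to the robot's right, and its wide socket is at (304,321). The spare is at (434,190).

```bash
python3 - <<'E'
from h import *
z=np.load('top0.npz');p,d=z['p'],z['d'];cal=dict(mtx=z['mtx'],R=z['R'],t=z['t'])
W=cloud(cal,d)
im=np.hstack([cv2.resize(p[190:250,355:425],None,fx=5.5,fy=5.5,interpolation=cv2.INTER_CUBIC),cv2.resize(p[190:250,150:220],None,fx=5.5,fy=5.5,interpolation=cv2.INTER_CUBIC)])
cv2.imwrite('pics/crop0.png',im[:,:,::-1])
# float: high points around
m=(np.hypot(W[...,0]-.467,W[...,1]+.262)<.06)&(W[...,2]>.030)
Q=W[m];c=Q[:,:2].mean(0);w,v=np.linalg.eigh(np.cov((Q[:,:2]-c).T));print(m.sum(),c,w,v[:,1],np.degrees(np.arctan2(v[1,1],v[0,1])),Q[:,2].max())
# rim
for u,vv in ((304,321),(258,315)):
    a=W[int(vv/1.5),int(u/1.5)];print('sock',a)
m=(np.hypot(W[...,0]-.466,W[...,1]-.23)<.1)&(W[...,2]>.019)&(W[...,2]<.05)
Q=W[m];n,l,s,cc=cv2.connectedComponentsWithStats(m.astype(np.uint8))
for i in range(1,n):
    q=W[l==i]; print(len(q),(q.min(0)+q.max(0))/2,np.ptp(q,axis=0))
print('spare',W[127,289],W[123,289])
E
```

```text
368 [ 0.46568471 -0.26521081] [9.17526953e-05 3.80444549e-04] [-0.75085572 -0.66046626] -138.66455761556185 0.059193753790117466
sock [0.46559868 0.20999045 0.0088168 ]
sock [0.47350362 0.28703828 0.01072931]
56 [0.47219243 0.28547696 0.02605458] [0.02382463 0.02403169 0.01202786]
95 [0.46389902 0.20657435 0.02558022] [0.04017153 0.03861186 0.01301845]
1 [0.4464246  0.29909482 0.01919636] [0. 0. 0.]
spare [ 0.68336407 -0.00519193  0.07402184] [ 0.69358949 -0.00498197  0.0748925 ]
```

View pics/crop0.png

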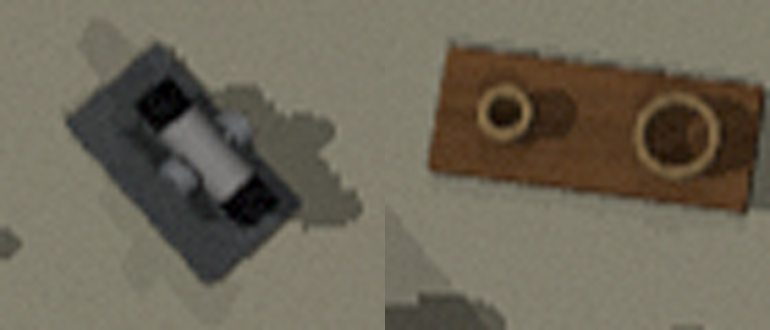

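```bash
cat >> h.py <<'E'
def plan(target, yaw=None):
    """slide (tool axes) and roll to reach world target TCP from current measured pose"""
    from scipy.spatial.transform import Rotation as Rn
    s=get_state(); R=Rn.from_euler('xyz',s['eef_rot'],degrees=True).as_matrix()
    sl=R.T@(np.asarray(target)-s['tcp_pos']); r=None
    if yaw is not None: r=-((yaw-s['eef_rot'][2]+180)%360-180)
    return sl.round(4), r
E
python3 - <<'E'
from h import *
for n in('top','scene'):
    z=np.load(n+'0.npz');p,d=z['p'],z['d'];cal=dict(mtx=z['mtx'],R=z['R'],t=z['t'])
    W=cloud(cal,d)
    m=(W[...,2]>.09)&(d>0)
    k,l,s,cc=cv2.connectedComponentsWithStats(m.astype(np.uint8))
    for i in range(1,k):
        q=W[l==i]
        if len(q)>30: print(n,cc[i].round(),len(q),q.min(0).round(2),q.max(0).round(2))
print(plan([.49,.38,.2],-64),plan([.52,.06,.2]))
E
```

```text
top [ 12. 289.] 725 [0.22 0.51 0.09] [0.31 0.64 0.34]
top [283. 381.] 256 [ 0.1  -0.05  0.15] [0.11 0.05 0.23]
scene [65. 53.] 10926 [-0.71 -0.08  0.09] [0.11 0.5  0.4 ]
scene [349.  11.] 1977 [0.04 0.51 0.09] [0.39 1.08 0.33]
scene [308.  16.] 37 [0.06 0.89 0.09] [0.1  0.92 0.1 ]
scene [455.  53.] 2056 [0.51 0.87 0.09] [0.73 1.08 0.13]
scene [304.  61.] 201 [0.25 0.58 0.09] [0.31 0.65 0.13]
(array([0.2904, 0.1271, 0.0016]), np.float64(39.72023847437896)) (array([0.4493, 0.4064, 0.0016]), None)
```

>>> apply_moves --commands '[{"grip": 0, "slide": [0.057, 0.025, 0], "roll": 8}, {"grip": 0, "slide": [0.114, 0.05, 0], "roll": 16}, {"grip": 0, "slide": [0.171, 0.075, 0], "roll": 24}, {"grip": 0, "slide": [0.228, 0.1, 0], "roll": 32}, {"grip": 0, "slide": [0.285, 0.125, 0], "roll": 40}]'

```text
time_s: 1.12
tcp_pos: [0.4871, 0.3826, 0.202]
eef_rot: [-180.0, 0.0, -64.5]
contact_force: [0.6, 0.3, 0.3]
gripper_width: 0.0878
```

```bash
python3 - <<'E'
from h import *
s=get_state();print(s['tcp_pos'],s['eef_rot'],s['joints'].round(1))
print(plan([.51,.09,.2],-104),plan([.466,-.2,.2]))
E
```

```text
[0.48710326 0.38259844 0.20203105] [-1.79963204e+02  1.39254454e-02 -6.45241476e+01] [ 56.2  15.3  -6.7   0.  -67.9 -30.7]
(array([0.274 , 0.1052, 0.0019]), np.float64(39.475852432480394)) (array([0.5169, 0.2696, 0.0017]), None)
```

>>> apply_moves --commands '[{"grip": 0, "slide": [0.055, 0.021, 0], "roll": 8}, {"grip": 0, "slide": [0.11, 0.042, 0], "roll": 16}, {"grip": 0, "slide": [0.165, 0.063, 0], "roll": 24}, {"grip": 0, "slide": [0.22, 0.084, 0], "roll": 32}, {"grip": 0, "slide": [0.274, 0.105, 0], "roll": 40}]'

```text
time_s: 1.75
tcp_pos: [0.5102, 0.0899, 0.2021]
eef_rot: [-180.0, 0.0, -104.5]
contact_force: [0.5, 0.6, 0.1]
gripper_width: 0.0879
```

```bash
python3 - <<'E'
from h import *
s=get_state();print(s['tcp_pos'],s['eef_rot'],s['joints'].round(1))
print(plan([.46,-.21,.2],-138.7))
p,d,cal=snap('wrist','w0.png')
print(-cal['R'].T@cal['t'], cal['R'])
E
```

```text
[0.51022445 0.08987476 0.20209545] [-1.79957530e+02  3.39047353e-02 -1.04528202e+02] [ 31.7   5.6 -18.9   0.  -65.4 -46.3]
(array([ 0.3029, -0.0266,  0.0019]), np.float64(34.17179750422457))
[0.4903141  0.00861462 0.38508221] [[-9.65845603e-01  2.59117762e-01 -5.07088921e-04]
 [ 2.47662938e-01  9.23720353e-01  2.92239248e-01]
 [ 7.61927883e-02  2.82132405e-01 -9.56345108e-01]]
```

>>> apply_moves --commands '[{"grip": 0, "slide": [0.06, -0.005, 0], "roll": 7}, {"grip": 0, "slide": [0.12, -0.01, 0], "roll": 14}, {"grip": 0, "slide": [0.18, -0.016, 0], "roll": 21}, {"grip": 0, "slide": [0.24, -0.021, 0], "roll": 28}, {"grip": 0, "slide": [0.303, -0.027, 0], "roll": 34}]'

```text
time_s: 2.42
tcp_pos: [0.4614, -0.2096, 0.2022]
eef_rot: [-179.9, 0.1, -138.5]
contact_force: [2.0, 0.8, -0.9]
gripper_width: 0.0878
```

```bash
python3 - <<'E'
from h import *
s=get_state();print(s['tcp_pos'],s['eef_rot'],s['joints'].round(1))
print(plan([.466,-.265,.14],-138.7))
p,d,cal=snap('wrist','w1.png',scale=1.5)
for b in boxes_of('float','wrist'): print(b['score'],toworld(cal,b['position']).round(4))
W=cloud(cal,d)
m=(np.hypot(W[...,0]-.467,W[...,1]+.262)<.06)&(W[...,2]>.030)&(W[...,2]<.07)&(d>0)
Q=W[m];c=Q[:,:2].mean(0);w,v=np.linalg.eigh(np.cov((Q[:,:2]-c).T));a=v[:,1];print(m.sum(),c,w,np.degrees(np.arctan2(a[1],a[0])),Q[:,2].max())
b=v[:,0]
print('ext',[( (Q[:,:2]-c)@x).min().round(4) for x in(a,b)],[( (Q[:,:2]-c)@x).max().round(4) for x in(a,b)],a,b)
np.savez('w1.npz',p=p,d=d,**cal)
E
```

```text
[ 0.4614172  -0.20955213  0.2022133 ] [-1.79945897e+02  5.10599208e-02 -1.38454053e+02] [ -2.2   4.5 -20.2   0.  -65.3 -46.3]
(array([ 0.0334, -0.0445,  0.0622]), np.float64(0.2459469519852746))
0.84 [ 0.337  -0.282   0.0193]
0.61 [ 0.4649 -0.2742  0.0492]
0.56 [ 0.4423 -0.1528  0.0178]
2099 [ 0.46390642 -0.27336652] [8.67859625e-05 3.68890930e-04] -139.81059503391796 0.053785156052258074
ext [np.float64(-0.038), np.float64(-0.0208)] [np.float64(0.0355), np.float64(0.0232)] [-0.76391537 -0.64531644] [ 0.64531644 -0.76391537]
```

View pics/w1.png

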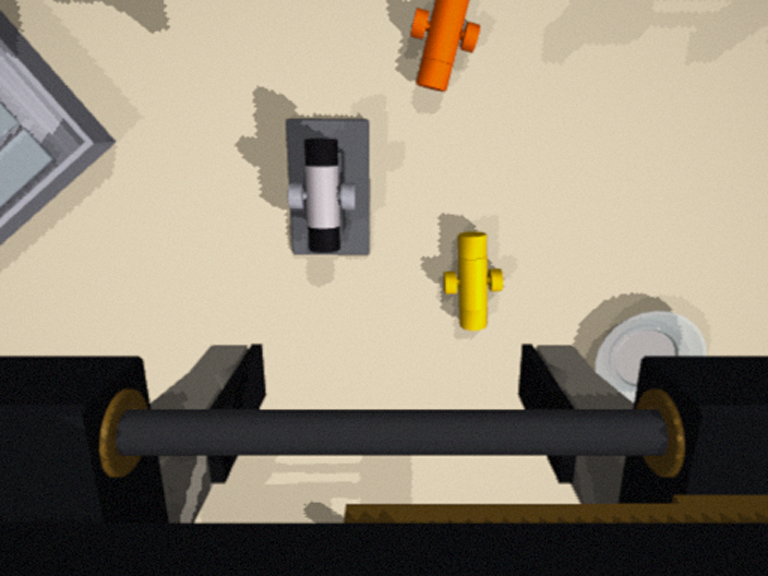

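>>> apply_moves --commands '[{"grip": 0, "slide": [0.01, -0.025, 0.015], "roll": 0.6}, {"grip": 0, "slide": [0.01, -0.05, 0.03], "roll": 0.6}, {"grip": 0, "slide": [0.01, -0.05, 0.03], "roll": 0.6}, {"grip": 0, "slide": [0.01, -0.05, 0.03], "roll": 0.6}]'

```text
time_s: 3.02
tcp_pos: [0.4876, -0.2514, 0.1718]
eef_rot: [180.0, -0.0, -138.9]
contact_force: [0.1, -0.2, -0.1]
gripper_width: 0.0881
```

```bash
cat > meas.py <<'E'
from h import *
import sys
s=get_state();print(s['tcp_pos'],s['eef_rot'],s['joints'].round(1),abs(s['qd']).max())
p,d,cal=snap('wrist',sys.argv[1],scale=1.5)
for b in boxes_of('float','wrist'): print(b['score'],toworld(cal,b['position']).round(4))
W=cloud(cal,d)
m=(np.hypot(W[...,0]-.465,W[...,1]+.27)<.06)&(W[...,2]>.030)&(W[...,2]<.07)&(d>0)
Q=W[m];c=Q[:,:2].mean(0);w,v=np.linalg.eigh(np.cov((Q[:,:2]-c).T));a=v[:,1];print(m.sum(),c,np.degrees(np.arctan2(a[1],a[0])),Q[:,2].max())
print('rect',cv2.minAreaRect((Q[:,:2]*1000).astype(np.float32)))
top=Q[Q[:,2]>.048][:,:2]; c=top.mean(0);w,v=np.linalg.eigh(np.cov((top-c).T));a=v[:,1];print('ridge',c,np.degrees(np.arctan2(a[1],a[0])))
np.savez('w.npz',p=p,d=d,**cal)
# knobs: grey pts >14mm off the axis
b=np.array([-a[1],a[0]]); e=(Q[:,:2]-c)@b; t=(Q[:,:2]-c)@a
for sg in(1,-1):
    k=(e*sg>13); print('knob',k.sum(),(Q[k,:2].mean(0)).round(4),t[k].min().round(4),t[k].max().round(4),(e[k]*sg).max().round(4),Q[k,2].max())
E
python3 meas.py w2.png 2>&1 | head -30; sed -i 's/e\*sg>13)/e*sg>.013)/' meas.py;
```

```text
meas.py:15: RuntimeWarning: Mean of empty slice.
  k=(e*sg>13); print('knob',k.sum(),(Q[k,:2].mean(0)).round(4),t[k].min().round(4),t[k].max().round(4),(e[k]*sg).max().round(4),Q[k,2].max())
  ret = um.true_divide(
[ 0.48756632 -0.25140675  0.17176247] [ 1.79989771e+02 -8.19048286e-03 -1.38865115e+02] [ -6.8  10.  -17.9  -0.  -62.2 -42.1] 1.0178931005797067
0.79 [ 0.4458 -0.1509  0.0205]
0.76 [ 0.4656 -0.2665  0.0474]
0.57 [ 0.3399 -0.2772  0.0191]
2418 [ 0.46712502 -0.2688607 ] -139.1815569182709 0.05412141792068067
rect ((468.056640625, -267.82159423828125), (73.63594818115234, 43.338748931884766), 41.36372756958008)
ridge [ 0.46735119 -0.2685458 ] -138.7933789505018
Traceback (most recent call last):
  File "meas.py", line 15, in <module>
    k=(e*sg>13); print('knob',k.sum(),(Q[k,:2].mean(0)).round(4),t[k].min().round(4),t[k].max().round(4),(e[k]*sg).max().round(4),Q[k,2].max())
                                                                 ~~~~~~~~^^
ValueError: zero-size array to reduction operation minimum which has no identity
```

View pics/w2.png

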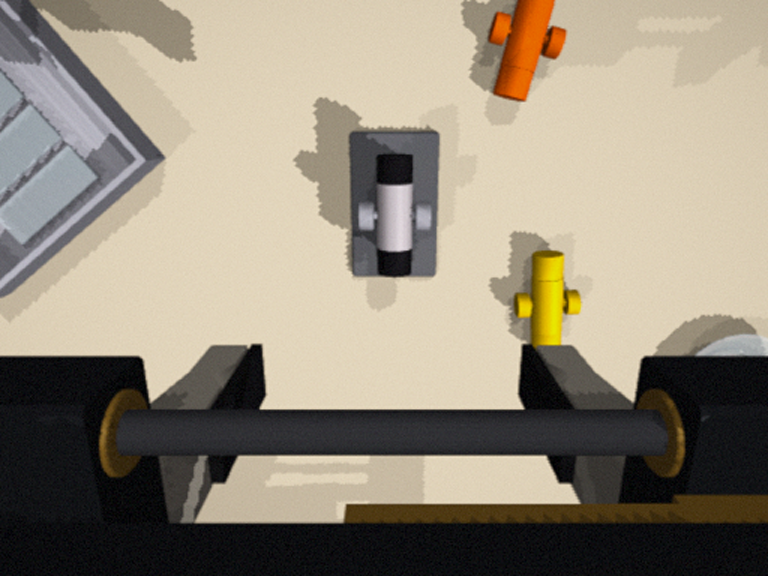

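```bash
python3 - <<'E'
from h import *
print(plan([.468,-.268,.09],-138.8))
E
```

```text
(array([0.0259, 0.0004, 0.0823]), np.float64(-0.030436796327393267))
```

>>> apply_moves --commands '[{"grip": 0, "slide": [0.013, 0.0, 0.04], "roll": 0}, {"grip": 0, "slide": [0.026, 0.0, 0.08], "roll": 0}, {"grip": 0, "slide": [0.026, 0.0, 0.08], "roll": 0}, {"grip": 0, "slide": [0.026, 0.0, 0.08], "roll": 0}]'

```text
time_s: 3.62
tcp_pos: [0.4695, -0.2689, 0.0936]
eef_rot: [-179.9, 0.1, -138.8]
contact_force: [1.3, -0.4, 0.8]
gripper_width: 0.0874
```

```bash
python3 meas.py w3.png 2>&1 | tail -8; python3 -c "
from h import *
print(plan([.468,-.268,.024],-138.8))"
```

```text
0.89 [ 0.4632 -0.2702  0.0504]
0.67 [ 0.3375 -0.2801  0.0174]
0.6 [ 0.4285 -0.1622  0.0165]
3849 [ 0.46636236 -0.26978535] -139.12697732580895 0.05399904184599376
rect ((468.40283203125, -267.9666442871094), (74.31107330322266, 43.74147033691406), 40.479522705078125)
ridge [ 0.4671181  -0.26900529] -138.86102049900273
knob 301 [ 0.4783 -0.2823] -0.0091 0.0072 0.022 0.051644305825072165
knob 315 [ 0.4556 -0.2563] -0.0093 0.0074 0.0219 0.05133233367153068
(array([0.0009, 0.0021, 0.0698]), np.float64(-0.029971035556656034))
```

View pics/w3.png

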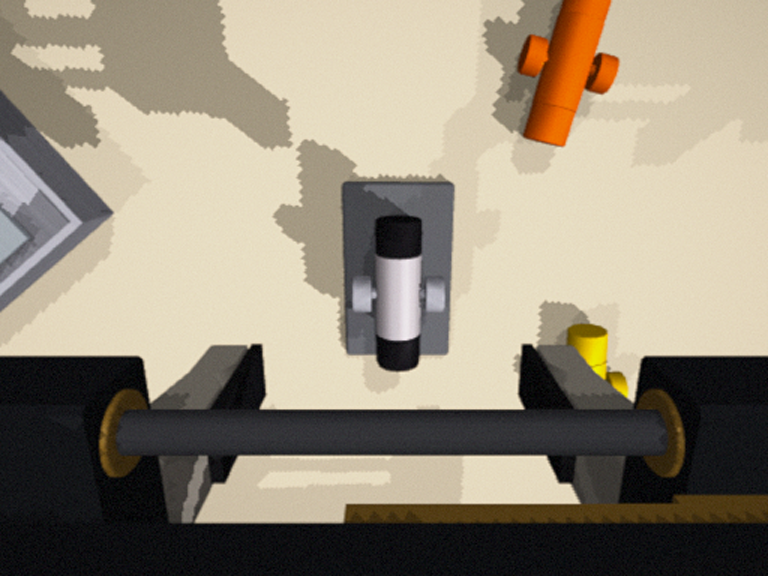

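>>> apply_moves --commands '[{"grip": 0, "slide": [0.001, 0.001, 0.03], "roll": 0}, {"grip": 0, "slide": [0.001, 0.002, 0.066], "roll": 0}, {"grip": 0, "slide": [0.001, 0.002, 0.066], "roll": 0}, {"grip": 0, "slide": [0.001, 0.002, 0.066], "roll": 0}, {"grip": 0, "slide": [0.001, 0.002, 0.066], "roll": 0}]'

```text
time_s: 4.35
tcp_pos: [0.4674, -0.2683, 0.0275]
eef_rot: [-179.9, 0.1, -138.9]
contact_force: [-1.8, -0.6, -0.0]
gripper_width: 0.0877
```

```bash
python3 -c "
from h import *
p,d,cal=snap('wrist','w4.png',scale=1.5)
print(plan([.468,-.268,.024],-138.8))"
```

```text
(array([-0.0008, -0.0004,  0.0032]), np.float64(-0.06847271934509536))
```

View pics/w4.png

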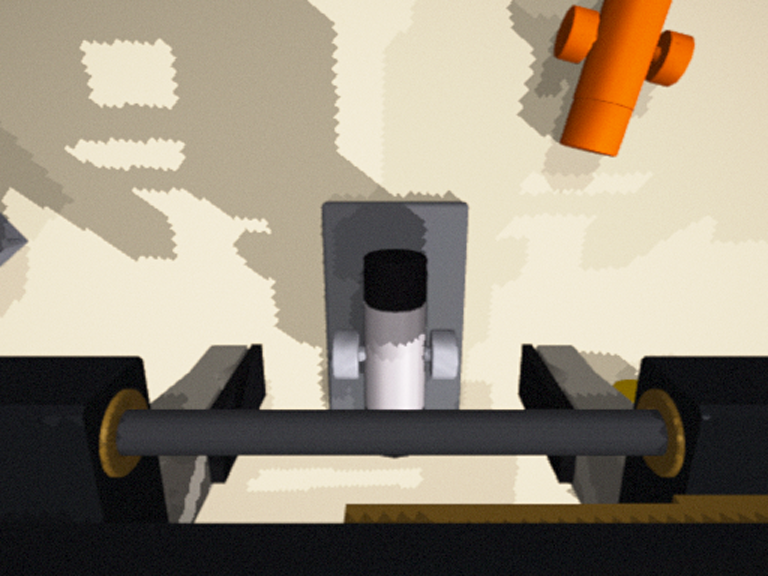

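```bash
python3 -c "
from h import *
from scipy.spatial.transform import Rotation as Rn
cal=get_calibration('wrist');s=get_state();R=Rn.from_euler('xyz',s['eef_rot'],degrees=True).as_matrix()
for p in ([0,0,0],[0,0,-.017],[0.0095,.044,0],[-.0095,.044,0],[.0095,-.044,0],[0,.018,-.0135],[0.009,.018,-.0135],[0,-.018,-.0135]): print(p,(pix(cal,s['tcp_pos']+R@np.array(p))*1.5).round())
"
```

```text
[0, 0, 0] [393. 337.]
[0, 0, -0.017] [393. 355.]
[0.0095, 0.044, 0] [508. 314.]
[-0.0095, 0.044, 0] [505. 359.]
[0.0095, -0.044, 0] [279. 314.]
[0, 0.018, -0.0135] [443. 351.]
[0.009, 0.018, -0.0135] [444. 328.]
[0, -0.018, -0.0135] [344. 351.]
```

>>> apply_moves --commands '[{"grip": 0, "slide": [-0.001, 0, 0.003], "roll": 0}, {"grip": 1, "slide": [-0.001, 0, 0.003], "roll": 0}, {"grip": 1, "slide": [-0.001, 0, 0.003], "roll": 0}, {"grip": 1, "slide": [-0.001, 0, 0.003], "roll": 0}, {"grip": 1, "slide": [-0.001, 0, 0.003], "roll": 0}]' --grip_force 20

```text
time_s: 5.03
tcp_pos: [0.4667, -0.2674, 0.0226]
eef_rot: [180.0, -0.0, -138.9]
contact_force: [-0.9, -0.1, -0.2]
gripper_width: 0.0535
```

>>> apply_moves --commands '[{"grip": 1, "slide": [0, 0, 0], "roll": 0}, {"grip": 1, "slide": [0, 0, 0], "roll": 0}, {"grip": 1, "slide": [0, 0, 0], "roll": 0}]'

```text
time_s: 5.4
tcp_pos: [0.4667, -0.2674, 0.0227]
eef_rot: [-180.0, -0.0, -138.9]
contact_force: [-0.5, -0.5, 0.1]
gripper_width: 0.0421
```

>>> apply_moves --commands '[{"grip": 1, "slide": [0, 0, 0], "roll": 0}]'

```text
time_s: 5.52
tcp_pos: [0.4667, -0.2674, 0.0226]
eef_rot: [180.0, -0.0, -138.9]
contact_force: [-0.5, 0.1, 0.3]
gripper_width: 0.0424
```

```bash
python3 -c "
from h import *
p,d,cal=snap('wrist','w5.png',scale=1.5)
s=get_state();print(s['gripper_width'])"
```

```text
0.04209583142808071
```

View pics/w5.png

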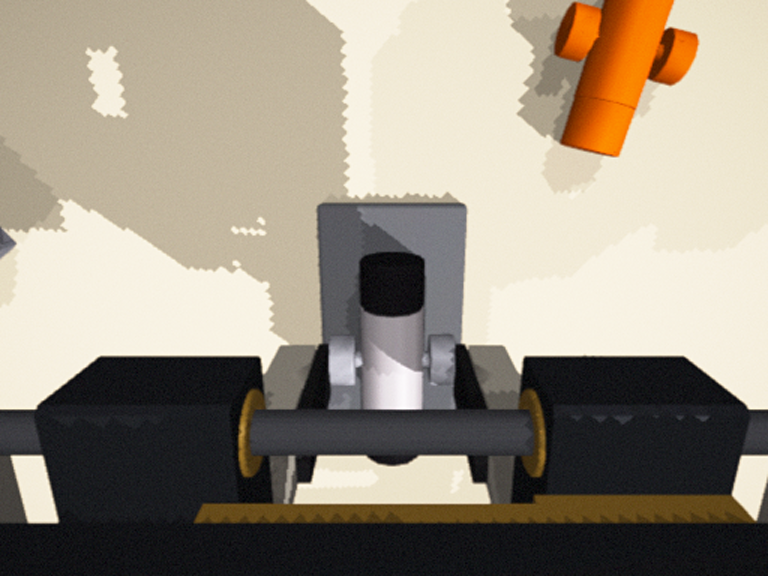

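Both pads are closed on the knobs at (341,360) and (441,360). Next I lift.

>>> apply_moves --commands '[{"grip": 1, "slide": [0, 0, -0.02], "roll": 0}, {"grip": 1, "slide": [0, 0, -0.05], "roll": 0}, {"grip": 1, "slide": [0, 0, -0.08], "roll": 0}, {"grip": 1, "slide": [0, 0, -0.11], "roll": 0}, {"grip": 1, "slide": [0, 0, -0.13], "roll": 0}]'

```text
time_s: 6.2
tcp_pos: [0.4668, -0.2674, 0.1539]
eef_rot: [-180.0, 0.0, -138.9]
contact_force: [0.2, -0.8, -2.0]
gripper_width: 0.0421
```

>>> apply_moves --commands '[{"grip": 1, "slide": [0, 0, 0], "roll": 0}, {"grip": 1, "slide": [0, 0, 0], "roll": 0}, {"grip": 1, "slide": [0, 0, 0], "roll": 0}, {"grip": 1, "slide": [0, 0, 0], "roll": 0}, {"grip": 1, "slide": [0, 0, 0], "roll": 0}]'

```text
time_s: 6.82
tcp_pos: [0.4666, -0.2674, 0.1523]
eef_rot: [180.0, -0.0, -138.9]
contact_force: [-0.7, -0.6, -1.9]
gripper_width: 0.0419
```

>>> apply_moves --commands '[{"grip": 1, "slide": [0, 0, 0], "roll": 0}, {"grip": 1, "slide": [0, 0, 0], "roll": 0}, {"grip": 1, "slide": [0, 0, 0], "roll": 0}, {"grip": 1, "slide": [0, 0, 0], "roll": 0}, {"grip": 1, "slide": [0, 0, 0], "roll": 0}]'

```text
time_s: 7.45
tcp_pos: [0.4667, -0.2674, 0.1527]
eef_rot: [-180.0, 0.0, -138.9]
contact_force: [-0.2, -0.9, -2.4]
gripper_width: 0.0426
```

>>> apply_moves --commands '[{"grip": 1, "slide": [0, 0, 0], "roll": 0}, {"grip": 1, "slide": [0, 0, 0], "roll": 0}, {"grip": 1, "slide": [0, 0, 0], "roll": 0}, {"grip": 1, "slide": [0, 0, 0], "roll": 0}, {"grip": 1, "slide": [0, 0, 0], "roll": 0}]'

```text
time_s: 8.07
tcp_pos: [0.4667, -0.2674, 0.1527]
eef_rot: [180.0, -0.0, -138.9]
contact_force: [-0.1, -0.7, -1.5]
gripper_width: 0.0427
```

```bash
python3 -c "
from h import *
p,d,cal=snap('wrist','w6.png',scale=1.5)
p,d,cal=snap('scene','s6.png',crop=(40,180,240,330),scale=4)
s=get_state();print(s)"
```

```text
{'time_s': 8.175, 'joints': array([-8.91831156e+00,  9.89532035e+00, -2.06812552e+01,  1.10360455e-04,
       -5.94222737e+01, -3.99644292e+01]), 'qd': array([ 0.00081252,  0.01549705,  0.05112384, -0.03119787, -0.01087585,
       -0.01353587]), 'joint_torque': array([ 1.31138248e-03, -4.17593837e+01,  2.74364769e+01,  6.66748345e+00,
       -2.37457658e-02, -1.27344847e-04]), 'tcp_pos': array([ 0.46671937, -0.26738697,  0.1526811 ]), 'eef_rot': array([-1.79999057e+02,  6.66352515e-04, -1.38882685e+02]), 'contact_force': array([-0.35805731,  0.07402772, -1.34977829]), 'moment': array([ 0.139102  , -0.17494978,  0.04350442]), 'gripper_width': 0.042551127536885995}
```

View pics/w6.png

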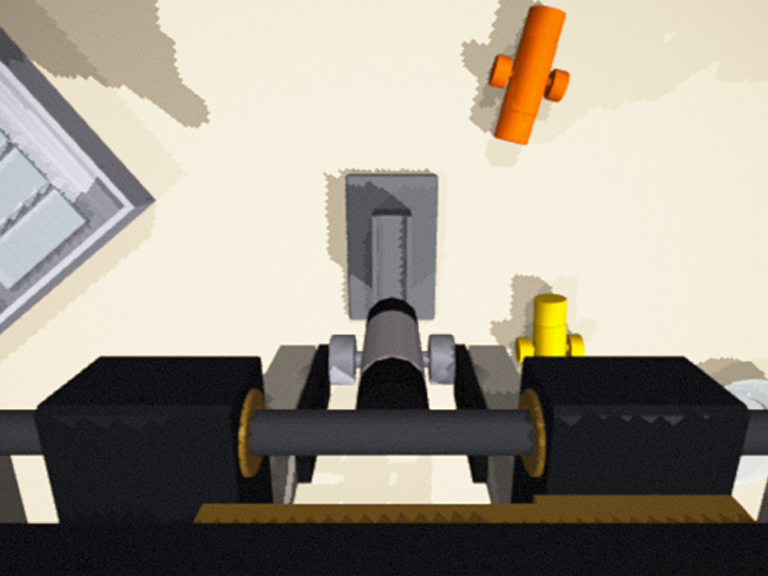

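View pics/s6.png

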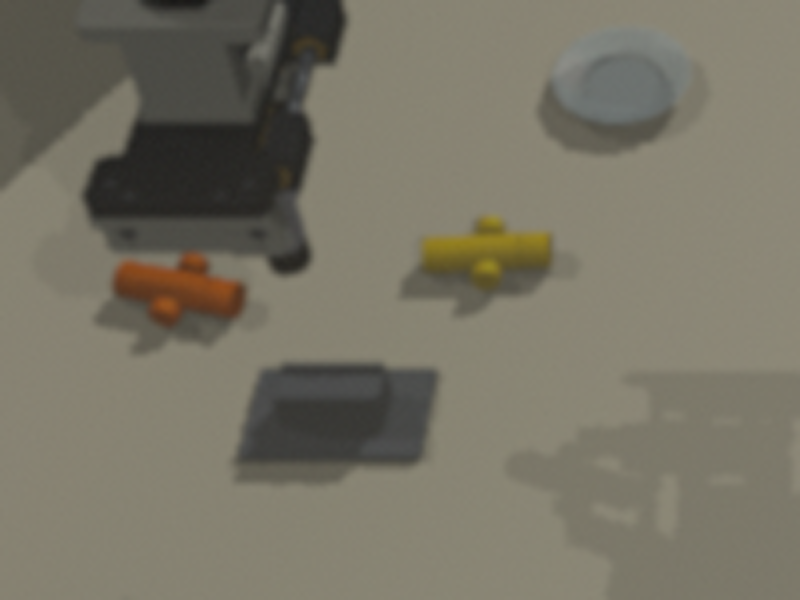

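```bash
python3 -c "
from h import *
from scipy.spatial.transform import Rotation as Rn
p,d,cal=snap('wrist','w7.png',crop=(200,170,330,310),scale=4)
s=get_state();R=Rn.from_euler('xyz',s['eef_rot'],degrees=True).as_matrix();g=s['tcp_pos']+R@np.array([0,0,-.0183])
for dz in(-.037,0,.037): print(((pix(cal,g+[0,0,dz]))*1.5).round())
W=cloud(cal,d); L=(W-s['tcp_pos'])@R
m=(abs(L[...,1])<.006)&(abs(L[...,0])<.045)&(L[...,2]>-.065)&(L[...,2]<.03)&(d>0)
Q=L[m]
for a in np.arange(-.065,.03,.006):
    q=Q[(Q[:,2]>=a)&(Q[:,2]<a+.006)]
    if len(q)>3: print(round(a,3),len(q),q[:,0].min().round(4),q[:,0].max().round(4))
"
```

```text
[393. 319.]
[393. 357.]
[394. 413.]
-0.059 521 0.0004 0.0107
-0.053 183 0.007 0.0105
-0.047 154 0.0074 0.0105
-0.041 157 0.0072 0.0105
-0.035 118 0.0076 0.0106
-0.029 119 0.0076 0.0107
-0.023 103 0.0076 0.0106
-0.017 92 0.0078 0.0107
-0.011 86 0.0079 0.0108
-0.005 76 0.008 0.0109
0.001 66 0.0073 0.0106
0.007 63 0.0075 0.0108
0.013 51 0.0075 0.0106
```

View pics/w7.png

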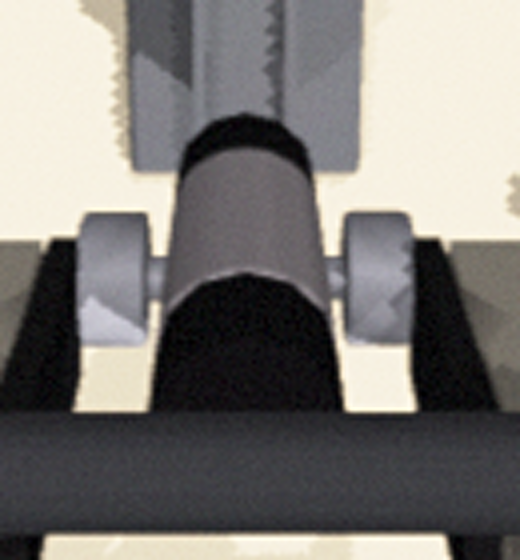

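Wrist picture: the black end caps line up vertically, and the depth profile puts the front face at a constant 10.6 mm along its whole height. The float hangs plumb and still. Next I carry it towards the socket.

```bash
python3 -c "
from h import *
print(plan([.51,-.05,.16],-120),plan([.475,.265,.16],-96))"
```

```text
(array([-0.1756,  0.1353, -0.0073]), np.float64(-18.882447768986083)) (array([-0.3563,  0.3956, -0.0073]), np.float64(-42.88244776898608))
```

>>> apply_moves --commands '[{"grip": 1, "slide": [-0.025, 0.018, -0.003], "roll": -3}, {"grip": 1, "slide": [-0.06, 0.044, -0.007], "roll": -7}, {"grip": 1, "slide": [-0.098, 0.075, -0.007], "roll": -11}, {"grip": 1, "slide": [-0.135, 0.105, -0.007], "roll": -15}, {"grip": 1, "slide": [-0.176, 0.135, -0.007], "roll": -19}]'

```text
time_s: 8.85
tcp_pos: [0.5106, -0.0485, 0.16]
eef_rot: [-180.0, 0.0, -119.8]
contact_force: [1.4, -0.5, -1.4]
gripper_width: 0.0425
```

```bash
python3 -c "
from h import *
print(plan([.5,.16,.16],-100),plan([.475,.265,.16],-96))"
```

```text
(array([-0.1757,  0.1127, -0.    ]), np.float64(-19.756016734414743)) (array([-0.2545,  0.1865, -0.    ]), np.float64(-23.756016734414743))
```

>>> apply_moves --commands '[{"grip": 1, "slide": [-0.035, 0.023, 0], "roll": -4}, {"grip": 1, "slide": [-0.07, 0.046, 0], "roll": -8}, {"grip": 1, "slide": [-0.105, 0.069, 0], "roll": -12}, {"grip": 1, "slide": [-0.14, 0.091, 0], "roll": -16}, {"grip": 1, "slide": [-0.176, 0.113, 0], "roll": -20}]'

```text
time_s: 9.48
tcp_pos: [0.5, 0.1604, 0.1599]
eef_rot: [-180.0, 0.0, -99.7]
contact_force: [1.0, 0.7, -1.1]
gripper_width: 0.0423
```

```bash
python3 -c "
from h import *
print(plan([.47,.265,.16],-96))"
```

```text
(array([-0.098 ,  0.0473, -0.0001]), np.float64(-3.740979522155442))
```

>>> apply_moves --commands '[{"grip": 1, "slide": [-0.035, 0.017, 0], "roll": -2}, {"grip": 1, "slide": [-0.068, 0.033, 0], "roll": -4}, {"grip": 1, "slide": [-0.098, 0.047, 0], "roll": -4}, {"grip": 1, "slide": [-0.098, 0.047, 0], "roll": -4}, {"grip": 1, "slide": [-0.098, 0.047, 0], "roll": -4}]'

```text
time_s: 10.1
tcp_pos: [0.4706, 0.2634, 0.1595]
eef_rot: [180.0, -0.0, -95.9]
contact_force: [0.1, 0.1, -1.6]
gripper_width: 0.0424
```

```bash
cat > sock.py <<'E'
from h import *
import sys
from scipy.spatial.transform import Rotation as Rn
s=get_state();print(s['tcp_pos'],s['eef_rot'],s['joints'].round(1),abs(s['qd']).max())
p,d,cal=snap('wrist',sys.argv[1],scale=1.5)
np.savez('ws.npz',p=p,d=d,**cal)
for b in boxes_of('wide_socket','wrist'): print(b['score'],toworld(cal,b['position']).round(4),pix(cal,toworld(cal,b['position']))*1.5)
W=cloud(cal,d)
m=(np.hypot(W[...,0]-.464,W[...,1]-.207)<.035)&(W[...,2]>.022)&(W[...,2]<.03)&(d>0)
Q=W[m];print(len(Q),Q.mean(0))
if len(Q)>20:
    print('rim circ',cv2.minEnclosingCircle((Q[:,:2]*1000).astype(np.float32)),Q.min(0),Q.max(0))
    # LSQ ring centre with inner 15 outer 20
    from scipy.optimize import least_squares
    f=least_squares(lambda c:np.maximum(0,abs(np.hypot(Q[:,0]-c[0],Q[:,1]-c[1])-.0175)-.0025),[.464,.207]);print('ring',f.x,f.cost)
E
python3 sock.py w8.png
```

```text
[0.47056556 0.26338317 0.15952177] [ 1.79982731e+02 -2.27804946e-02 -9.58568959e+01] [ 50.1   9.7 -20.   -0.  -60.4 -55.9] 0.8667272763478767
0.87 [0.4646 0.2287 0.0109] [397.65022936 198.21315245]
0.6 [0.4461 0.4557 0.0084] [449.63068304 484.75676677]
662 [0.46559545 0.20514157 0.02570131]
rim circ ((465.67041015625, 205.58200073242188), 19.870508193969727) [0.44608514 0.1860123  0.02203005] [0.48542683 0.22491352 0.02896616]
ring [0.46561324 0.20550191] 4.063013428132322e-07
```

View pics/w8.png

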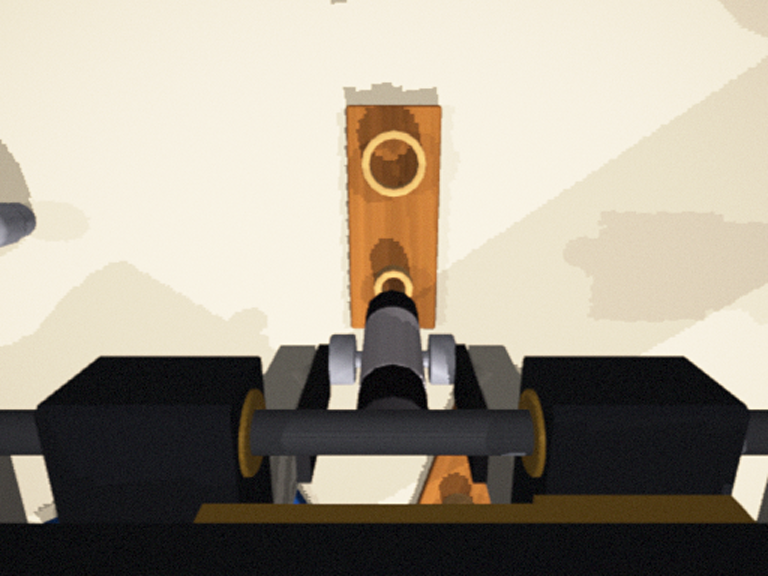

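The wide socket of the chosen rack is at (393,164) and the narrow one at (392,285). The ring fit gives a centre of (0.4656, 0.2055).

```bash
python3 -c "
from h import *
print(plan([.4666,.225,.10],-96))"
```

```text
(array([0.0381, 0.0003, 0.0596]), np.float64(0.08297606788283929))
```

>>> apply_moves --commands '[{"grip": 1, "slide": [0.013, 0, 0.02], "roll": 0}, {"grip": 1, "slide": [0.026, 0, 0.04], "roll": 0}, {"grip": 1, "slide": [0.038, 0, 0.059], "roll": 0}, {"grip": 1, "slide": [0.038, 0, 0.059], "roll": 0}, {"grip": 1, "slide": [0.038, 0, 0.059], "roll": 0}]'

```text
time_s: 10.82
tcp_pos: [0.4677, 0.226, 0.1015]
eef_rot: [-179.9, 0.0, -95.9]
contact_force: [0.1, 0.8, -1.1]
gripper_width: 0.0423
```

>>> apply_moves --commands '[{"grip": 1, "slide": [0, 0, 0], "roll": 0}, {"grip": 1, "slide": [0, 0, 0], "roll": 0}, {"grip": 1, "slide": [0, 0, 0], "roll": 0}]'

```text
time_s: 11.2
tcp_pos: [0.4669, 0.2261, 0.1009]
eef_rot: [-180.0, 0.0, -95.9]
contact_force: [0.1, -0.2, -1.2]
gripper_width: 0.0427
```

```bash
python3 sock.py w9.png; python3 -c "
from h import *
print(plan([.4656,.2055,.10],-96))
from scipy.spatial.transform import Rotation as Rn
z=np.load('ws.npz');d=z['d'];cal=dict(mtx=z['mtx'],R=z['R'],t=z['t'])
s=get_state();R=Rn.from_euler('xyz',s['eef_rot'],degrees=True).as_matrix()
L=(cloud(cal,d)-s['tcp_pos'])@R
m=(abs(L[...,1])<.016)&(abs(L[...,0])<.025)&(L[...,2]>-.065)&(L[...,2]<.03)&(d>0)
Q=L[m]
for a in np.arange(-.065,.03,.01):
    q=Q[(Q[:,2]>=a)&(Q[:,2]<a+.01)]
    if len(q)>3: print(round(a,3),len(q),q[:,0].max().round(4),q[:,1].min().round(4),q[:,1].max().round(4))
"
```

```text
[0.46693961 0.22605205 0.10091867] [-1.79983311e+02  1.98000122e-02 -9.58651397e+01] [ 47.5  11.1 -26.8   0.  -52.  -53.4] 0.257126426491682
0.89 [0.4611 0.2085 0.0083] [401.45070463 242.24040362]
0.69 [0.4316 0.3782 0.0107] [472.22743679 494.60184226]
893 [0.46532087 0.2051585  0.02543605]
rim circ ((465.40875244140625, 205.84970092773438), 19.879379272460938) [0.44593369 0.18600984 0.02204582] [0.48505433 0.22548834 0.02807159]
ring [0.4654145  0.20569149] 6.038779044420258e-07
(array([ 0.0204, -0.0008,  0.0008]), np.float64(0.12922966139328196))
-0.065 404 0.0112 -0.0113 0.0083
-0.055 752 0.0116 -0.0126 0.0093
-0.045 438 0.0115 -0.0125 0.0093
-0.035 567 0.0117 -0.016 0.0159
-0.025 611 0.0116 -0.016 0.016
-0.015 251 0.0114 -0.0148 0.0114
-0.005 198 0.0114 -0.0125 0.009
0.005 176 0.0116 -0.0127 0.0092
0.015 52 0.011 -0.0128 0.0085
```

View pics/w9.png

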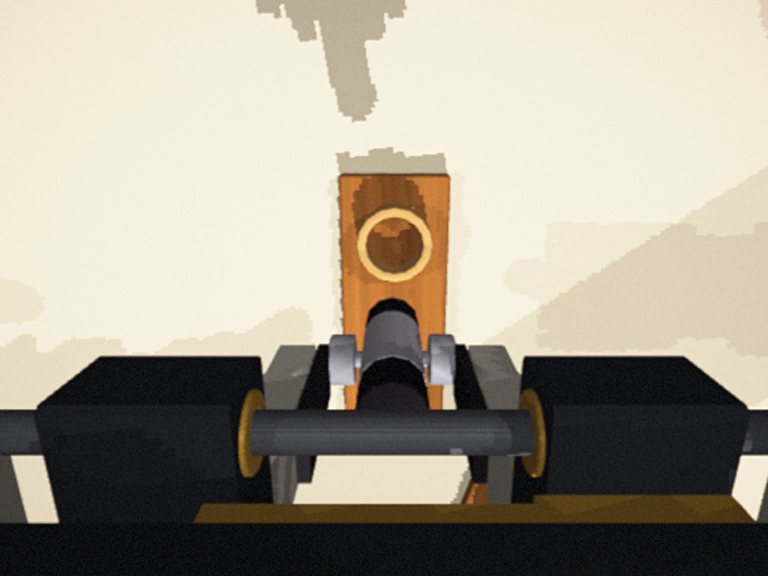

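>>> apply_moves --commands '[{"grip": 1, "slide": [0.01, 0.001, 0], "roll": 0}, {"grip": 1, "slide": [0.02, 0.001, 0.01], "roll": 0}, {"grip": 1, "slide": [0.02, 0.001, 0.03], "roll": 0}, {"grip": 1, "slide": [0.02, 0.001, 0.03], "roll": 0}, {"grip": 1, "slide": [0.02, 0.001, 0.03], "roll": 0}]'

```text
time_s: 11.92
tcp_pos: [0.464, 0.2057, 0.0709]
eef_rot: [-180.0, -0.0, -95.9]
contact_force: [0.1, -0.0, -2.0]
gripper_width: 0.0425
```

>>> apply_moves --commands '[{"grip": 1, "slide": [0, 0, 0], "roll": 0}, {"grip": 1, "slide": [0, 0, 0], "roll": 0}, {"grip": 1, "slide": [0, 0, 0], "roll": 0}, {"grip": 1, "slide": [0, 0, 0], "roll": 0}]'

```text
time_s: 12.42
tcp_pos: [0.4638, 0.206, 0.0708]
eef_rot: [-180.0, 0.0, -95.9]
contact_force: [0.5, -0.5, -1.2]
gripper_width: 0.0426
```

```bash
python3 sock.py w10.png; python3 -c "
from h import *
print(plan([.4654,.2057,.03],-96))
"
```

```text
[0.46382374 0.20602461 0.07077304] [-1.79994154e+02  7.66213653e-03 -9.58783244e+01] [ 46.2  12.3 -30.2  -0.  -47.5 -52. ] 0.1921160947378511
0.95 [0.4635 0.2    0.0108] [393.94659322 279.87952934]
788 [0.46467633 0.19955472 0.02540926]
rim circ ((465.40399169921875, 205.6552734375), 19.827280044555664) [0.44583588 0.18596317 0.02204476] [0.4849506  0.22097298 0.02758279]
ring [0.4654057  0.20583036] 5.81401210152337e-07
(array([ 0.0001, -0.0016,  0.0407]), np.float64(0.11885813626554409))
```

View pics/w10.png

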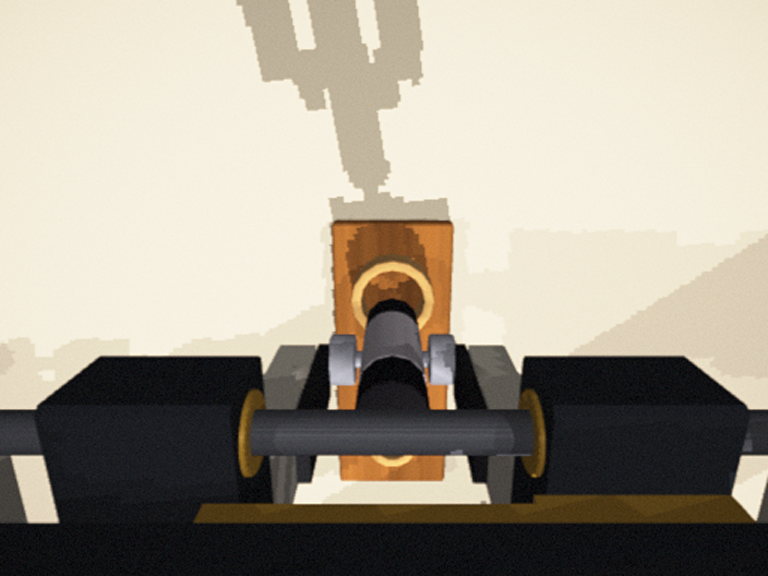

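Ring spans columns 352–433 and the tube 366–418, so they are concentric. Next I lower the float.

>>> apply_moves --commands '[{"grip": 1, "slide": [0, 0, 0.01], "roll": 0}, {"grip": 1, "slide": [0, 0, 0.02], "roll": 0}, {"grip": 1, "slide": [0, 0, 0.03], "roll": 0}, {"grip": 1, "slide": [0, 0, 0.035], "roll": 0}, {"grip": 1, "slide": [0, 0, 0.035], "roll": 0}]'

```text
time_s: 13.15
tcp_pos: [0.4636, 0.2057, 0.0351]
eef_rot: [180.0, -0.1, -95.9]
contact_force: [-0.5, 1.3, -2.2]
gripper_width: 0.042
```

>>> apply_moves --commands '[{"grip": 1, "slide": [0, 0, 0.002], "roll": 0}, {"grip": 1, "slide": [0, 0, 0.004], "roll": 0}, {"grip": 1, "slide": [0, 0, 0.004], "roll": 0}, {"grip": 1, "slide": [0, 0, 0.004], "roll": 0}]'

```text
time_s: 13.65
tcp_pos: [0.4639, 0.206, 0.0318]
eef_rot: [-180.0, 0.0, -95.9]
contact_force: [0.7, -0.3, -1.5]
gripper_width: 0.0426
```

>>> apply_moves --commands '[{"grip": 1, "slide": [0, 0, 0.002], "roll": 0}, {"grip": 1, "slide": [0, 0, 0.002], "roll": 0}, {"grip": 1, "slide": [0, 0, 0.002], "roll": 0}]'

```text
time_s: 14.02
tcp_pos: [0.4638, 0.2059, 0.0296]
eef_rot: [180.0, -0.0, -95.9]
contact_force: [0.7, -0.0, -1.6]
gripper_width: 0.0423
```

```bash
python3 -c "
from h import *
p,d,cal=snap('wrist','w11.png',scale=1.5)
print(get_state()['contact_force'],get_state()['tcp_pos'])
"
```

```text
[-0.49913534  0.06959263 -1.09588315] [0.4638206  0.20598481 0.02965424]
```

View pics/w11.png

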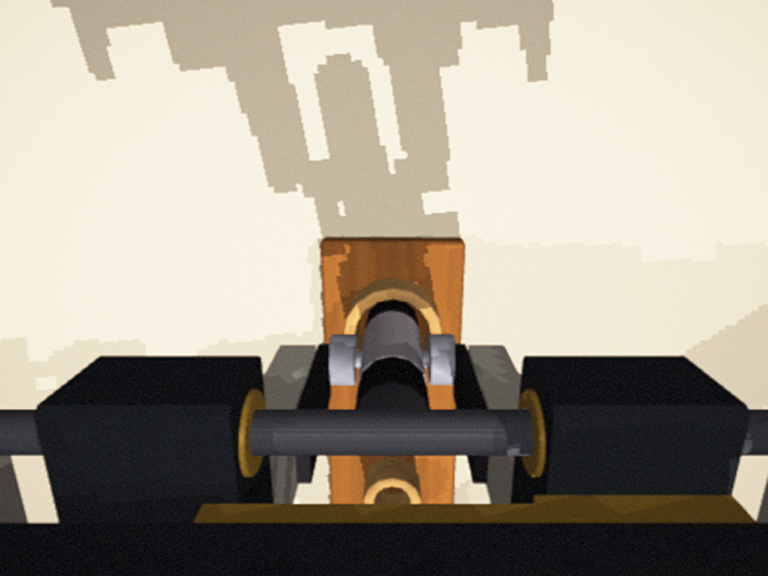

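>>> apply_moves --commands '[{"grip": 1, "slide": [0, 0, 0.001], "roll": 0}, {"grip": 1, "slide": [0, 0, 0.001], "roll": 0}, {"grip": 1, "slide": [0, 0, 0.001], "roll": 0}]'

```text
time_s: 14.45
tcp_pos: [0.4639, 0.206, 0.0287]
eef_rot: [-180.0, 0.0, -95.9]
contact_force: [0.5, 0.7, -1.1]
gripper_width: 0.0424
```

>>> apply_moves --commands '[{"grip": 1, "slide": [0, 0, 0.0005], "roll": 0}, {"grip": 1, "slide": [0, 0, 0.0005], "roll": 0}, {"grip": 1, "slide": [0, 0, 0.0005], "roll": 0}]'

```text
time_s: 14.82
tcp_pos: [0.464, 0.2061, 0.0285]
eef_rot: [-180.0, 0.0, -95.9]
contact_force: [-1.3, -0.3, 5.3]
gripper_width: 0.0425
```

>>> apply_moves --commands '[{"grip": 1, "slide": [0, 0, -0.0003], "roll": 0}, {"grip": 1, "slide": [0, 0, -0.0003], "roll": 0}, {"grip": 0.35, "slide": [0, 0, -0.0003], "roll": 0}, {"grip": 0.3, "slide": [0, 0, -0.0003], "roll": 0}, {"grip": 0.2, "slide": [0, 0, -0.0003], "roll": 0}]'

```text
time_s: 15.45
tcp_pos: [0.4636, 0.2058, 0.0282]
eef_rot: [180.0, -0.0, -95.9]
contact_force: [0.2, -0.4, -0.2]
gripper_width: 0.0656
```

>>> apply_moves --commands '[{"grip": 0.1, "slide": [0, 0, 0], "roll": 0}, {"grip": 0.1, "slide": [0, 0, 0], "roll": 0}, {"grip": 0.1, "slide": [0, 0, 0], "roll": 0}, {"grip": 0.1, "slide": [0, 0, 0], "roll": 0}]'

```text
time_s: 15.95
tcp_pos: [0.4638, 0.206, 0.0285]
eef_rot: [-180.0, -0.0, -95.9]
contact_force: [0.5, -0.3, 0.3]
gripper_width: 0.0789
```

```bash
python3 -c "
from h import *
p,d,cal=snap('wrist','w12.png',scale=1.5)
print(get_state()['contact_force'],get_state()['tcp_pos'])
"
```

```text
[-0.05540632 -0.47785665 -0.83077886] [0.46382255 0.20595265 0.0284615 ]
```

View pics/w12.png

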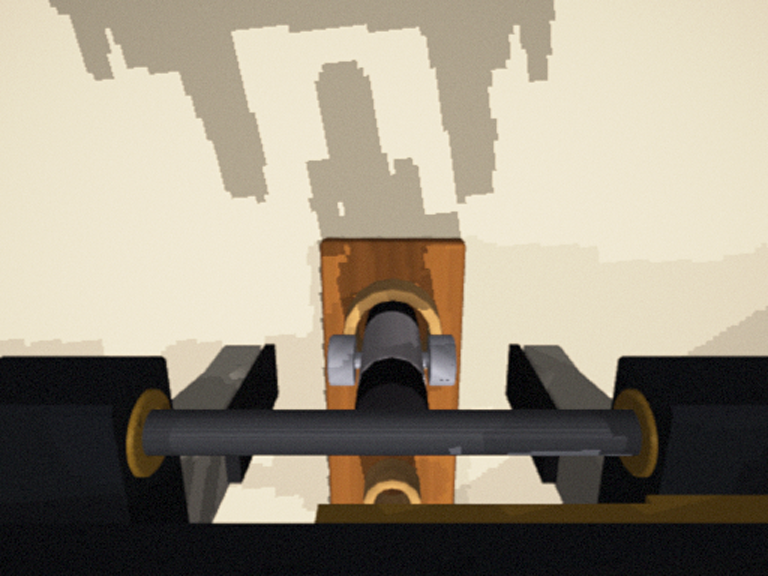

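Released: the float still stands, and its knobs are clear of the pads at (341,360) and (442,360). Next I retreat straight up.

>>> apply_moves --commands '[{"grip": 0.1, "slide": [0, 0, -0.015], "roll": 0}, {"grip": 0.1, "slide": [0, 0, -0.04], "roll": 0}, {"grip": 0.1, "slide": [0, 0, -0.08], "roll": 0}, {"grip": 0.1, "slide": [0, 0, -0.12], "roll": 0}, {"grip": 0.1, "slide": [0, 0, -0.15], "roll": 0}]'

```text
time_s: 16.62
tcp_pos: [0.4642, 0.2062, 0.1816]
eef_rot: [-179.9, 0.1, -95.9]
contact_force: [-0.1, -0.2, -0.9]
gripper_width: 0.0789
```

>>> apply_moves --commands '[{"grip": 0.1, "slide": [-0.03, 0, 0], "roll": 0}, {"grip": 0.1, "slide": [-0.06, 0, 0], "roll": 0}, {"grip": 0.1, "slide": [-0.06, 0, 0], "roll": 0}, {"grip": 0.1, "slide": [-0.06, 0, 0], "roll": 0}]'

```text
time_s: 17.12
tcp_pos: [0.4695, 0.2658, 0.1779]
eef_rot: [179.9, -0.1, -95.8]
contact_force: [0.7, 0.0, -1.1]
gripper_width: 0.0789
```

```bash
python3 -c "
from h import *
p,d,cal=snap('wrist','w13.png',scale=1.5)
W=cloud(cal,d)
m=(np.hypot(W[...,0]-.465,W[...,1]-.206)<.04)&(W[...,2]>.035)&(W[...,2]<.11)&(d>0)
Q=W[m];print(Q[:,2].max(), Q[Q[:,2]>.08][:,:2].mean(0),(Q[Q[:,2]>.08][:,:2].min(0)+Q[Q[:,2]>.08][:,:2].max(0))/2)
for z in np.arange(.04,.086,.01):
    q=Q[(Q[:,2]>z)&(Q[:,2]<z+.01)]; print(z.round(3),len(q),q[:,1].min().round(4))
p,d,cal=snap('scene','s13.png',scale=1.5)
s=get_state();print(s['contact_force'])
for b in boxes_of('spare','scene'): print('spare',b['score'],toworld(cal,b['position']))
"
```

```text
0.08647556383638304 [0.46578942 0.20522858] [0.4657772  0.20542719]
0.04 49 0.1944
0.05 392 0.1946
0.06 12 0.1945
0.07 8 0.1945
0.08 580 0.1948
[-0.3063208  -0.29028168 -0.40192921]
spare 0.7 [ 0.69904828 -0.01366542  0.05182484]
```

View pics/w13.png

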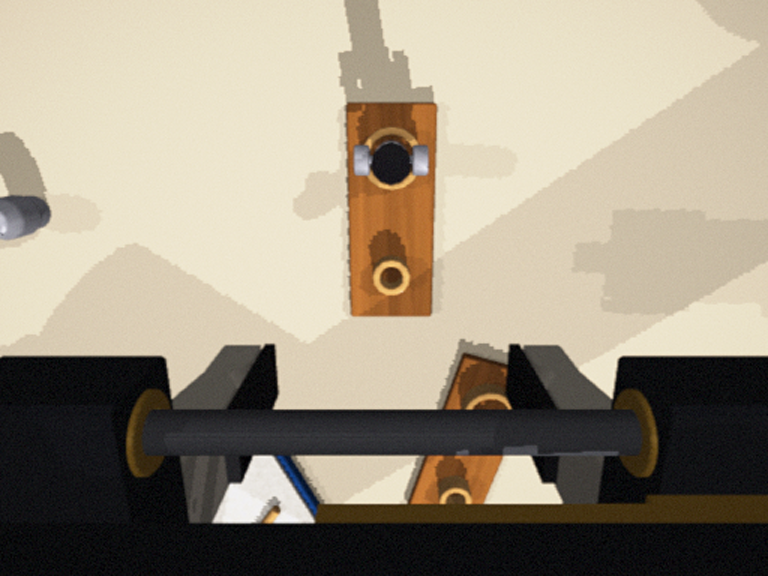

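View pics/s13.png

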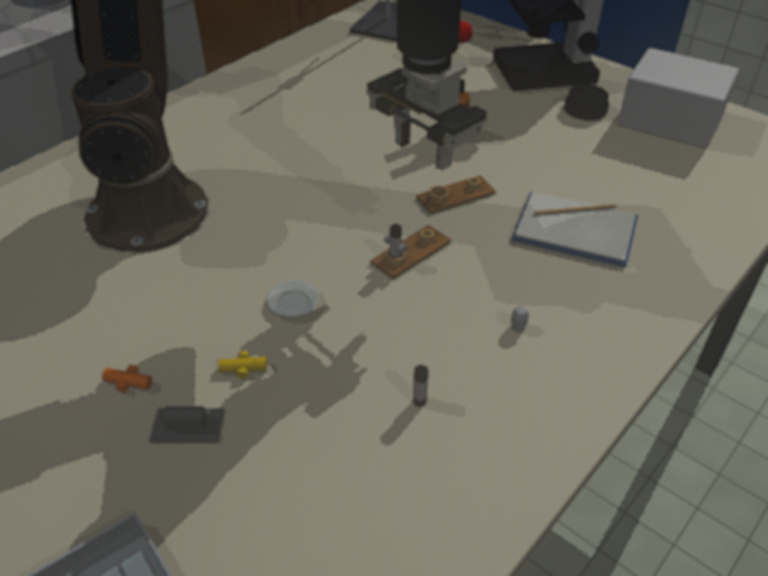

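```bash
python3 -c "
from plant import *
print(close_job())"
```

```text
the job is handed in; nothing more can be done
None
```

I lifted the grey float from its cradle by its knobs and it swung plumb and came to rest, which showed its heavy end. I then stood it heavy end down in the wide socket of the right-hand rack and handed the job in at about 17 s. No verdict was reported.

- **Hanging:** held well clear of the cradle, its front face was the same distance along the whole height, so it hung vertical. I didn't measure its swing rate; it had been held for about 2 s by then.
- **Setting down:** the upward force rose by about 6 N at a TCP height of 28.5 mm, so the float was on the socket floor before I opened the fingers.
- **Released:** the top cap is centred at (0.4658, 0.2054), within about 1 mm of the fitted socket centre (0.4654, 0.2058). The side face is upright to within about 0.5 mm, and the gripper is clear.
- **One small disagreement:** the highest depth reading on the float was 86.5 mm, against 84 mm expected. I took this as depth noise, because the contact force and finger height both showed it seated.
- **Spare:** it still stands, and its scene-camera position matches the start to within about 2 mm.

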